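Go-pin check of drilled stone candle blocks

ROBOT

A 6-joint arm with a two-finger parallel gripper is mounted at the origin on the work surface. World frame = base frame: x ahead of the robot, y to its left, z up, the work surface at z = 0. Lengths are in m, angles in rad, forces in N, time in s.
With the tool pointing down it reaches from about 0.35 to 0.975 m from the base axis. Payload 7.1 kg.
Tool frame: the origin (TCP) lies at the very end of the fingers, on their centre line; the grasp point (between the pads) lies 19 mm behind it; z points along the fingers, y is the direction in which the jaws open and shut (so a half turn about z gives the same grasp; the last joint's range is limited). The gripper opens to 88 mm and grips with 3 to 60 N. Pads are 20 mm wide; open, the fingers measure 115 mm over their backs; the gripper's body (75 mm by 178 mm) begins 61 mm behind the grasp point.
Start: joints at [1.154, 0.423, 1.63, -0, 1.089, -0.019], TCP at [0.242, 0.576, 0.223] pointing down, gripper open.
Joint ranges: [-3, 3], [-0.9, 2.11], [0.09, 2.58], [-1.31, 4.45], [0.11, 2.69], [-2.54, 2.54]. Speed limits (rad/s): [2.39, 2.39, 3.01, 3.14, 3.14, 3.14].

INTERFACE

Orientations are given as [roll, pitch, yaw] about the fixed x, y, z axes, in that order (R = Rz(yaw) Ry(pitch) Rx(roll)).
In Python, from station import r, cams gives the robot as it stands.
- The arm moves only by the shell command python3 -m crank 'ROWS'. ROWS is JSON, a list of rows, each a list of 7 numbers: the shift along the tool's x, y, z in units of 80 mm (1.0 is 80 mm), then the turn, a rotation vector about the tool's x, y, z in units of pi rad (1.0 is pi rad), then the opening, from -1 (shut) to 1 (fully open), so that 0 is half open. In form: [[tx, ty, tz, ax, ay, az, gripper], ...]. A call has 1 to 5 rows; each row is the pose to reach, as a shift and turn from the pose commanded when the call began, along the tool's axes at that moment, turning the shorter way round; what a row does not reach only later rows make up. A row lasts 1/10 s, in which the tool goes at most 50 mm and 8.59 degrees, less where a joint would pass 70% of its speed; a pose out of reach is approached as far as the arm can. A call with a number of a shift or a turn outside -1 to 1 is refused whole. A call with a gripper value outside its range is refused whole. The fingers move at their own pace and stop on an object; the grip force is fixed at half the most. Time passes only in rows, so rows that repeat a pose let the fingers close. It gives the time, the measured TCP pose, the force and the opening at its end, in the units of the state.
- r.sense(): the state, without advancing time (a new reading comes with each control period).
- cams.get_image(name): name is "side" or "top" or "wrist"; returns a dict with "frame" (400x640x3 uint8, red, green, blue), "fx", "fy", "cx", "cy" (pixels), "view" (4x4, takes a point from world to camera coordinates); the wrist camera has in their place "T_tool_cam" (4x4, takes a point from camera to tool coordinates, whose origin is the TCP and whose axes are the flange's). Camera axes: x right, y down, z forward; pixel columns grow to the right and rows downward; lengths in m; the calibration is good to about 2 mm. The wrist camera is an equidistant fisheye: a pixel r from the principal point sees the ray r / f radians off the axis. A picture is of the moment at which its call begins: read the wrist's pose just before it. There is no depth.
- r.finish_job(): hands the job in, once; it reports no verdict.
The state is a dict: "clock": time; "joint_pos": joint angles; "qvel": joint speeds; "tau": joint torques, N m; "ee_pos": TCP position; "tcp_rot": TCP orientation; "contact_force": force on the tool from outside, world axes, zero at the start; "moment": the same for the moment, N m; "finger_gap": finger opening in m.
Only numpy, scipy, OpenCV 4.12 (cv2) and the standard library are available. Lean on these libraries where they do the work, as an engineer would, in place of code of your own. Each camera call takes 0.05 s, during which the arm holds its last target.

TASK

Two of the red stone candle blocks on the bench have been drilled for a socket, and one hole came out too narrow. Lift the steel go pin out of its wooden stand, pass it down the hole that it fits until its collar sits on the stone, and leave it standing there with that block where it is. Then pick up the block with the too narrow hole and set it down gently, hole upward, flat in the empty steel tray.

Things in the scene. Friction and masses are not known exactly. Their poses are not given: they have to be found in the camera images.
- gauge: Steel go pin upright in a fixed wooden stand, 84 x 84 x 44 mm. Origin: nose tip, on the axis; +z up the pin. From the tip: nose tapering from 10 to 26 mm diameter over 14 mm, 26 mm pin to 38 mm, 46 mm collar from 38 to 44 mm, round 28 mm handle from 44 to 104 mm (grip mid-handle, 76 mm up). In the stand, as fully home in a block, the collar rests on top and the tip is 6 mm above the table. 0.28 kg.
- block_wide: Loose red stone block 84 (x) x 54 (y) x 44 (z) mm with a 34 mm wide vertical through hole in its middle: the go pin passes. Origin at the centre of its underside, +z up. Mass 0.3 to 0.55 kg. An undrilled blank of the same size and colour stands near it as a bystander.
- block_narrow: Loose red stone block of the same outer size, 84 (x) x 54 (y) x 44 (z) mm, with a vertical through hole of only 20 mm in its middle: the go pin stops with its nose 9 mm in. Origin at the centre of its underside, +z up. Mass 0.3 to 0.55 kg. Grip it across its 54 mm width (its y).
- tray: Empty shallow steel tray fixed to the bench, 220 (x) x 200 (y) mm outside and 26 mm high, walls and floor 4 mm thick. Origin at the centre of its underside, +z up; the inner floor is 4 mm above the table.
Not all that is in view belongs to the job. Leave any purple or yellow look-alike of the block_narrow alone.

How it is judged:
On the way, in this order (a step that is already met when the one before it is completed fails the run):
1. the go pin has passed into the wide hole, upright, its collar on the block (within 8 mm) (horizontal distance between gauge and block_wide below 0.012 m and z of gauge in the frame of block_wide between 0 and 0.014 m and angle between gauge's own z axis and vertical below 0.175 rad), for 0.2 s.
2. the narrow block has been lowered into the tray: still in the fingers, its underside within 15 mm of the tray floor (x of block_narrow in the frame of tray between -0.09 and 0.09 m and y of block_narrow in the frame of tray between -0.08 and 0.08 m and contact force between the fingers and block_narrow above 0.5 N and z of block_narrow in the frame of tray below 0.019 m).
At the end, for the whole second after the job is handed in: Released and at rest: pin within 10 degrees of upright in the wide hole, axis within 12 mm of centre, collar within 8 mm of the stone, that block moved under 50 mm; narrow block flat (10 degrees), hole up, on the tray floor (8 mm), within 90 mm (x), 80 mm (y) of the tray's middle (all of step 1 and distance of block_wide from where it was at the start of the episode below 0.05 m and angle between each of block_wide, block_narrow's own z axis and vertical below 0.175 rad and linear speed of each of gauge, block_narrow below 0.02 m/s and x of block_narrow in the frame of tray between -0.09 and 0.09 m and y of block_narrow in the frame of tray between -0.08 and 0.08 m and z of block_narrow in the frame of tray below 0.012 m); the robot touches nothing.
It also fails if it takes over 61 s, if anything falls off the work surface, if the arm or the gripper's body presses on something with over 40 N, if the wrist force passes 120 N, or if a joint passes its speed limit or range.

## Working session

There is one attempt and no reset: what is moved stays moved. The work goes in short steps, Python scripts to look and compute and a shell command to move; the robot and the scene stay as the last step left them, time stands still between calls to the robot, and variables do not carry over. Pictures are saved under pics/ and viewed, and the job is handed in when it is done.

```bash
ls; mkdir -p pics; python3 - <<'E'
from station import r,cams
import cv2,numpy as np
print(r.sense())
for n in ["side","top","wrist"]:
    d=cams.get_image(n); cv2.imwrite(f"pics/{n}0.png",d["frame"][:,:,::-1])
    print(n,{k:(np.round(v,4).tolist() if k!='frame' else v.shape) for k,v in d.items()})
print(r.sense()['clock'])
E
```

```text
pics
{'clock': 0.0, 'joint_pos': array([ 1.15397693e+00,  4.23842359e-01,  1.63072239e+00, -9.74341308e-06,
        1.08861560e+00, -1.89889427e-02]), 'qvel': array([-2.40761549e-04, -9.31549359e-05,  1.43094621e-03,  3.06623669e-04,
       -3.57710594e-05, -7.42568560e-04]), 'tau': array([-1.39181491e-03, -5.44626224e+01, -2.73667878e+01,  6.42508571e-02,
        2.29422312e-02, -9.15678993e-05]), 'ee_pos': array([0.2418728 , 0.57566715, 0.22188804]), 'tcp_rot': array([-3.14000508e+00, -2.15231346e-05,  2.74376671e+00]), 'contact_force': array([-0.8056296 ,  0.7776028 , -0.02693321]), 'moment': array([-0.01597862, -0.0218003 ,  0.01387711]), 'finger_gap': 0.08779578928856946}
side {'frame': (400, 640, 3), 'fx': 470.6033, 'fy': 470.6033, 'cx': 324.7515, 'cy': 201.4298, 'view': [[0.9988, -0.0476, 0.0117, -0.5548], [-0.0251, -0.7007, -0.713, 0.0264], [0.0421, 0.7118, -0.7011, 1.2236], [0.0, 0.0, 0.0, 1.0]]}
top {'frame': (400, 640, 3), 'fx': 419.4454, 'fy': 419.4454, 'cx': 315.2542, 'cy': 201.4938, 'view': [[0.0199, -0.9998, 0.001, -0.0112], [-0.9878, -0.0198, -0.1548, 0.5775], [0.1547, 0.0021, -0.988, 0.958], [0.0, 0.0, 0.0, 1.0]]}
wrist {'frame': (400, 640, 3), 'fx': 309.7069, 'fy': 309.7069, 'cx': 323.0126, 'cy': 202.5946, 'T_tool_cam': [[0.0004, -0.9669, -0.2552, 0.0692], [1.0, 0.0001, 0.0011, -0.0011], [-0.001, -0.2552, 0.9669, -0.1617], [0.0, 0.0, 0.0, 1.0]]}
0.15
```

View pics/side0.png

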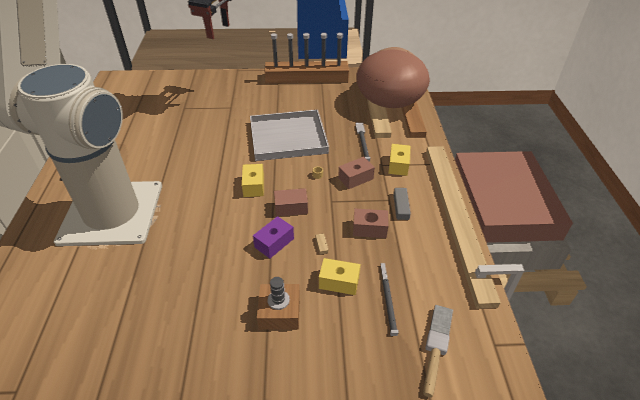

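View pics/top0.png

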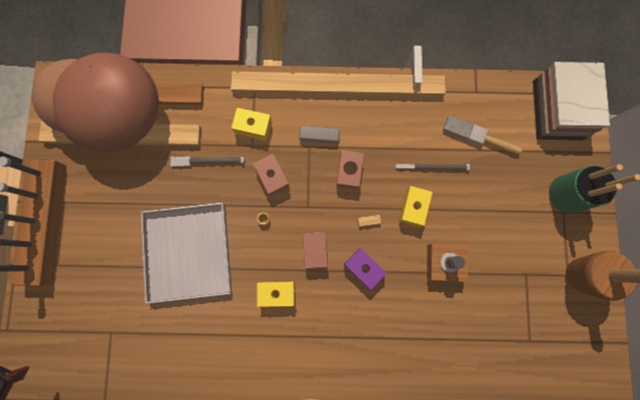

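View pics/wrist0.png

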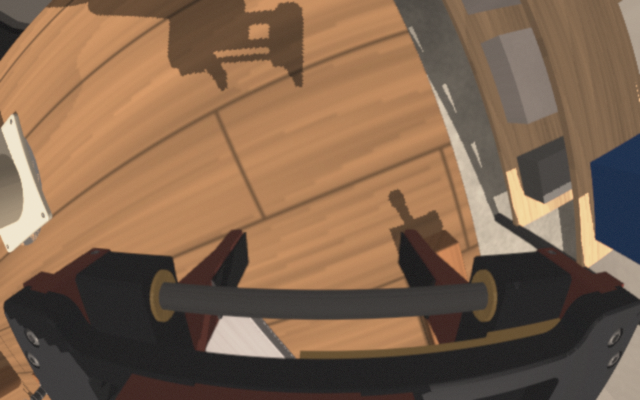

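The side view shows the go pin at (278,290), the wide block at (371,220), the narrow block at (356,173), the blank at (291,203) and the tray at (288,135). In the top view they are at: pin handle (455,262), wide (350,168), narrow (270,174), blank (315,250), tray (187,253). Next I'll zoom in for exact pixels.

```bash
python3 - <<'E'
import cv2,numpy as np
t=cv2.imread("pics/top0.png"); s=cv2.imread("pics/side0.png")
def crop(im,x,y,w,h,k):
    return cv2.resize(im[y:y+h,x:x+w],None,fx=k,fy=k,interpolation=cv2.INTER_CUBIC)
a=crop(t,240,140,140,70,5.7) ; b=crop(s,320,150,140,100,5.7)
cv2.imwrite("pics/zt.png",a); cv2.imwrite("pics/zs.png",b)
c=np.hstack([crop(t,420,230,60,60,6.5),crop(s,248,270,60,60,6.5)]); cv2.imwrite("pics/zg.png",c)
c=np.hstack([crop(t,135,195,100,115,4),crop(s,240,100,95,115,4)]); cv2.imwrite("pics/ztray.png",c)
E
```

```text
(no output)
```

View pics/zt.png

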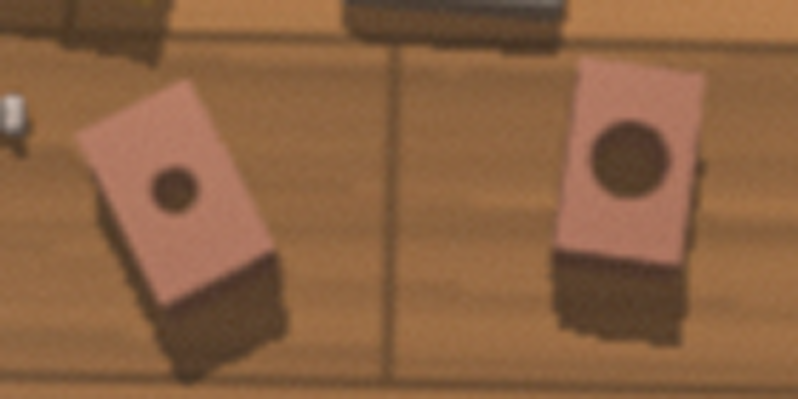

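View pics/zs.png

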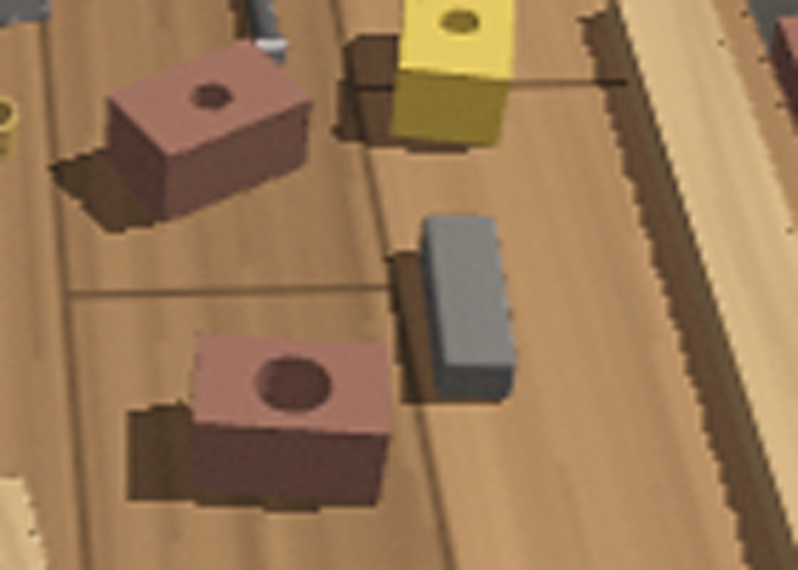

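View pics/zg.png

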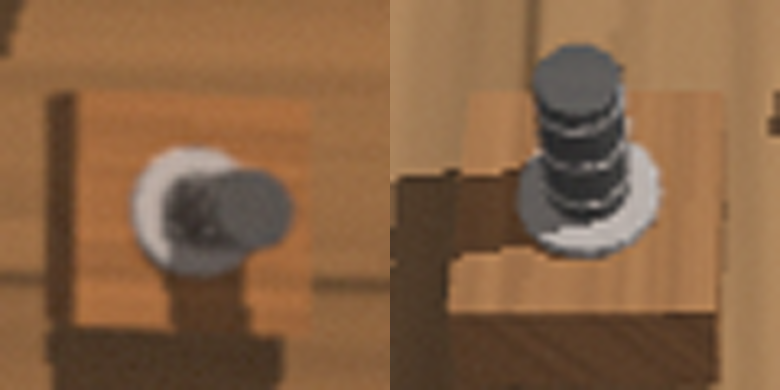

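View pics/ztray.png

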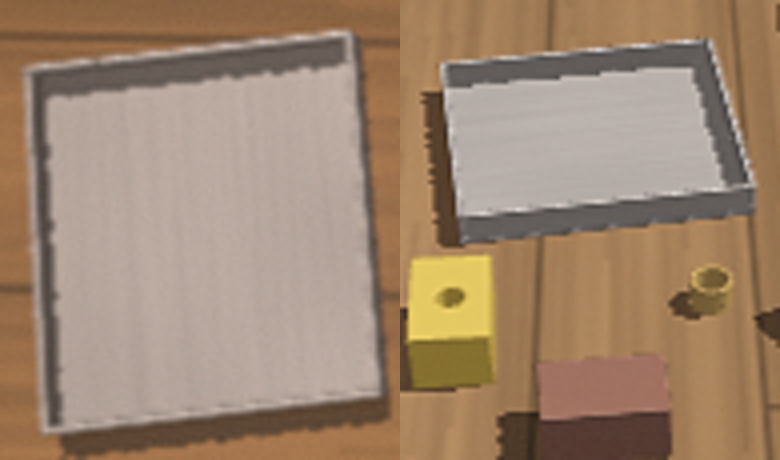

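```bash
cat > h.py <<'E'
from station import r,cams
import numpy as np, cv2
from scipy.spatial.transform import Rotation as R
K={'side':(470.6033,324.7515,201.4298),'top':(419.4454,315.2542,201.4938)}
V={n:cams.get_image.__self__ and None for n in ()}
def views():
    return {n:cams.get_image(n) for n in('side','top')}
def P(d):
    return np.array([[d['fx'],0,d['cx']],[0,d['fy'],d['cy']],[0,0,1]])@np.asarray(d['view'])[:3]
def tri(Pa,a,Pb,b):
    X=cv2.triangulatePoints(Pa,Pb,np.array(a,float).reshape(2,1),np.array(b,float).reshape(2,1)).ravel();X=X[:3]/X[3]
    e=[np.linalg.norm((q@np.r_[X,1])[:2]/(q@np.r_[X,1])[2]-p) for q,p in((Pa,a),(Pb,b))]
    return X,e
def onplane(Pm,p,z):
    H=Pm[:,[0,1,3]].copy(); H[:,2]+=Pm[:,2]*z
    x=np.linalg.solve(H,np.r_[p,1.]); return x[:2]/x[2]
E
python3 - <<'E'
from h import *
v=views(); Pt,Ps=P(v['top']),P(v['side']); np.savez('P.npz',Pt=Pt,Ps=Ps)
f=lambda L,x0,y0,k:[(x0+(u+.5)/k-.5,y0+(w+.5)/k-.5) for u,w in L]
tn=f([(190,80),(78,135),(165,306),(274,250),(174,189)],240,140,5.7)
sn=f([(311,102),(252,40),(108,97),(168,156),(212,96)],320,150,5.7)
tw=f([(582,60),(705,74),(682,265),(556,250),(629,159)],240,140,5.7)
sw=f([(390,345),(388,434),(192,423),(203,333),(293,384)],320,150,5.7)
tg=f([(255,209),(196,211)],420,230,6.5); sg=f([(190,82),(199,204)],248,270,6.5)
tt=f([(25,66),(353,33),(383,396),(46,431)],135,195,4); st=f([(310,40),(354,187),(60,215),(42,65)],240,100,4)
for nm,A,B in(('narrow',tn,sn),('wide',tw,sw),('gauge',tg,sg)):
    print(nm)
    for a,b in zip(A,B): X,e=tri(Pt,a,Ps,b); print(np.round(X,4),np.round(e,2), onplane(Pt,a,.044).round(4),onplane(Ps,b,.044).round(4))
print('tray')
# tray corners: top order TL(+x,+y),TR(+x,-y),BR,BL ; 
for a,b in zip(tt,[st[0],st[1],st[2],st[3]]): X,e=tri(Pt,a,Ps,b); print(np.round(X,4),np.round(e,2), onplane(Pt,a,.026).round(4),onplane(Ps,b,.026).round(4))
print('gauge top z.110',onplane(Pt,tg[0],.11),onplane(Ps,sg[0],.11),'collar z.05',onplane(Pt,tg[1],.05),onplane(Ps,sg[1],.05))
def yaw(A): 
    q=np.array([onplane(Pt,a,.044) for a in A[:4]]);print(q.mean(0)); return [np.degrees(np.arctan2(*(q[i]-q[j])[::-1])) for i,j in((0,3),(1,2),(0,1),(3,2))],[np.linalg.norm(q[i]-q[j]) for i,j in((0,3),(1,2),(0,1),(3,2))]
print(yaw(tn),yaw(tw))
E
```

```text
narrow
[0.696  0.1064 0.0394] [0.4  0.28] [0.6938 0.1058] [0.6958 0.1013]
[0.6715 0.1534 0.0403] [0.77 0.53] [0.6687 0.1527] [0.6723 0.1494]
[0.5976 0.1135 0.0394] [0.52 0.36] [0.5955 0.1129] [0.5981 0.1084]
[0.6227 0.068  0.0406] [0.63 0.45] [0.6205 0.0677] [0.6234 0.0646]
[0.6481 0.1114 0.0403] [0.5  0.35] [0.646  0.1109] [0.6484 0.1074]
wide
[ 0.7091 -0.0617  0.0417] [0.95 0.74] [ 0.706  -0.0616] [ 0.7104 -0.0634]
[ 0.7019 -0.1145  0.0421] [0.21 0.17] [ 0.7009 -0.1143] [ 0.7019 -0.1161]
[ 0.6188 -0.105   0.042 ] [0.36 0.28] [ 0.6175 -0.1048] [ 0.6192 -0.1067]
[ 0.6267 -0.0515  0.0417] [1.36 1.03] [ 0.6229 -0.0515] [ 0.6289 -0.0531]
[ 0.6648 -0.0823  0.0405] [0.42 0.32] [ 0.6629 -0.0821] [ 0.665  -0.0854]
gauge
[ 0.4419 -0.3173  0.1066] [0.63 0.55] [ 0.4418 -0.3386] [ 0.4382 -0.2719]
[ 0.4415 -0.3181  0.0414] [0.32 0.29] [ 0.4407 -0.3173] [ 0.4422 -0.3198]
tray
[0.55   0.426  0.0194] [0.29 0.17] [0.5485 0.4231] [0.5502 0.4161]
[0.5747 0.2261 0.0229] [0.64 0.42] [0.5727 0.2252] [0.5757 0.2224]
[0.3595 0.1962 0.0263] [1.09 0.71] [0.357  0.1959] [0.3615 0.1966]
[0.334  0.3949 0.0207] [0.64 0.38] [0.333  0.3926] [0.3362 0.3872]
gauge top z.110 [ 0.44051146 -0.31618563] [ 0.44328534 -0.31966213] collar z.05 [ 0.44055172 -0.31540989] [ 0.44267894 -0.32376498]
[0.64462539 0.10976716]
[ 0.66181206 -0.08306412]
([np.float64(27.479313779034236), np.float64(28.539414315202897), np.float64(-61.81672951395264), np.float64(-61.08842398337675)], [np.float64(0.08263687540940452), np.float64(0.08328818965285381), np.float64(0.05313317941732887), np.float64(0.05160436111344001)]) ([np.float64(-6.96150157762899), np.float64(-6.520966086548568), np.float64(84.44986209788364), np.float64(84.22829555785313)], [np.float64(0.08374158746020427), np.float64(0.08393536260029665), np.float64(0.052922246307447775), np.float64(0.05356309477769218)])
```

Both views agree on the heights to within a few mm: block tops at about 40–42 mm and the handle top at about 107 mm. I'll move to a look-point above the two blocks and bring the tool yaw to about 28° on the way.

```bash
cat > plan.py <<'E'
import sys; from h import *
def plan(goal,n,start=None,dec=2):
    s=r.sense(); p=np.array(start[:3] if start else s['ee_pos']); y=start[3] if start else np.degrees(s['tcp_rot'][2])
    g=np.array(goal[:3]); dy=(goal[3]-y)/n; d=(g-p)/n
    for i in range(n):
        Rt=R.from_euler('xyz',[180,0,y+dy*i],degrees=True)
        t=Rt.inv().apply(d)/.08
        print(i,np.round(t,dec+1).tolist(),'az',round(-dy/180,4),'dist',round(np.linalg.norm(d)*1000))
if __name__=='__main__':
    a=[float(q) for q in sys.argv[1:]]; plan(a[:4],int(a[4]),dec=3)
E
python3 plan.py .56 .02 .222 28 9
```

```text
0 [-0.7064, -0.5407, 0.0004] az 0.0798 dist 71
1 [-0.8184, -0.3487, 0.0004] az 0.0798 dist 71
2 [-0.8793, -0.1349, 0.0004] az 0.0798 dist 71
3 [-0.8853, 0.0873, 0.0004] az 0.0798 dist 71
4 [-0.836, 0.3041, 0.0004] az 0.0798 dist 71
5 [-0.7345, 0.5019, 0.0004] az 0.0798 dist 71
6 [-0.5871, 0.6683, 0.0004] az 0.0798 dist 71
7 [-0.403, 0.793, 0.0004] az 0.0798 dist 71
8 [-0.1938, 0.8682, 0.0004] az 0.0798 dist 71
```

```bash
python3 -m crank '[[-0.35,-0.27,0,0,0,0.04,1],[-0.7,-0.54,0,0,0,0.08,1]]'
python3 -m crank '[[-0.4,-0.17,0,0,0,0.04,1],[-0.82,-0.35,0,0,0,0.08,1]]'
```

```text
clock: 0.45
ee_pos: [0.2769, 0.5143, 0.2223]
tcp_rot: [-3.141, 0.0, 2.489]
contact_force: [0.3, 0.1, 0.0]
finger_gap: 0.0882
clock: 0.65
ee_pos: [0.3127, 0.4516, 0.2226]
tcp_rot: [-3.142, 0.0, 2.237]
contact_force: [-0.7, -0.4, -0.3]
finger_gap: 0.0878
```

Tracking is good, so I'll continue.

```bash
python3 -m crank '[[-0.44,-0.07,0,0,0,0.04,1],[-0.88,-0.13,0,0,0,0.08,1]]'
python3 -m crank '[[-0.44,0.04,0,0,0,0.04,1],[-0.88,0.09,0,0,0,0.08,1]]'
python3 -m crank '[[-0.42,0.15,0,0,0,0.04,1],[-0.84,0.3,0,0,0,0.08,1]]'
python3 -m crank '[[-0.37,0.25,0,0,0,0.04,1],[-0.73,0.5,0,0,0,0.08,1]]'
python3 -m crank '[[-0.3,0.33,0,0,0,0.04,1],[-0.59,0.67,0,0,0,0.08,1]]'
python3 -m crank '[[-0.2,0.4,0,0,0,0.04,1],[-0.4,0.79,0,0,0,0.08,1]]'
python3 -m crank '[[-0.1,0.43,0,0,0,0.04,1],[-0.2,0.87,0,0,0,0.08,1],[-0.2,0.87,0,0,0,0.08,1]]'
python3 - <<'E'
from h import *
s=r.sense(); d=cams.get_image('wrist'); cv2.imwrite('pics/w1.png',d['frame'][:,:,::-1]); np.savez('w1.npz',p=s['ee_pos'],e=s['tcp_rot'],T=d['T_tool_cam'])
print(s['ee_pos'],s['tcp_rot'],s['qvel'].round(3))
E
```

```text
clock: 0.85
ee_pos: [0.3483, 0.3897, 0.2227]
tcp_rot: [-3.142, 0.0, 1.985]
contact_force: [1.3, -0.1, -0.6]
finger_gap: 0.0876
clock: 1.05
ee_pos: [0.3836, 0.3284, 0.2227]
tcp_rot: [3.141, -0.0, 1.733]
contact_force: [-0.9, 0.0, 0.0]
finger_gap: 0.0882
clock: 1.25
ee_pos: [0.4185, 0.2662, 0.2228]
tcp_rot: [3.141, -0.0, 1.482]
contact_force: [0.5, 1.0, -0.3]
finger_gap: 0.0877
clock: 1.45
ee_pos: [0.4535, 0.2045, 0.2228]
tcp_rot: [3.141, -0.0, 1.231]
contact_force: [-0.1, 0.7, 0.2]
finger_gap: 0.0876
clock: 1.65
ee_pos: [0.4886, 0.1423, 0.2228]
tcp_rot: [3.141, -0.0, 0.979]
contact_force: [0.1, 0.3, 0.6]
finger_gap: 0.088
clock: 1.85
ee_pos: [0.5236, 0.0807, 0.2228]
tcp_rot: [3.142, -0.0, 0.728]
contact_force: [0.4, -0.0, -0.1]
finger_gap: 0.0881
clock: 2.15
ee_pos: [0.5596, 0.0166, 0.2228]
tcp_rot: [3.14, -0.001, 0.476]
contact_force: [-0.4, 0.4, 0.4]
finger_gap: 0.0877
[0.55957974 0.01660297 0.22278543] [ 3.14027282e+00 -9.97466857e-04  4.75650985e-01] [ 0.056 -0.019  0.043  0.024  0.009 -0.062]
```

View pics/w1.png

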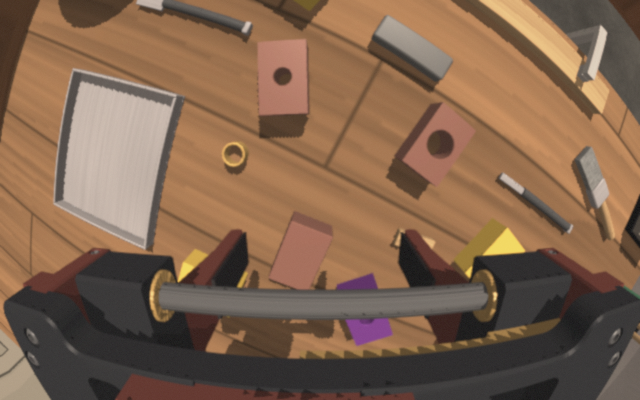

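The wrist view shows the narrow hole at (283,75), the wide hole at (440,144) and the tray on the left. I'll segment the holes and triangulate them across all three views.

```bash
cat >> h.py <<'E'
def wray(npz,uv,f=309.7069,cx=323.0126,cy=202.5946):
    p,e,T=npz['p'],npz['e'],npz['T']
    d=np.array(uv,float)-[cx,cy]; rr=np.linalg.norm(d); th=rr/f
    c=np.r_[np.sin(th)*d/max(rr,1e-9),np.cos(th)]
    Rt=R.from_euler('xyz',e).as_matrix()
    return p+Rt@T[:3,3],Rt@(T[:3,:3]@c)
def pray(Pm,uv):
    C=-np.linalg.solve(Pm[:,:3],Pm[:,3]); d=np.linalg.solve(Pm[:,:3],np.r_[uv,1.]); return C,d/np.linalg.norm(d)
def meet(rays):
    A=0;b=0
    for o,d in rays:
        M=np.eye(3)-np.outer(d,d)/(d@d); A=A+M;b=b+M@o
    X=np.linalg.solve(A,b); return X,[np.linalg.norm(np.cross(X-o,d/np.linalg.norm(d)))*1000 for o,d in rays]
def atz(ray,z):
    o,d=ray; return (o+d*(z-o[2])/d[2])[:2]
def darkblob(im,box,thr):
    x,y,w,h=box; g=cv2.cvtColor(im[y:y+h,x:x+w],cv2.COLOR_BGR2GRAY); m=(g<thr).astype(np.uint8)
    n,l,st,c=cv2.connectedComponentsWithStats(m); 
    out=[]
    for i in range(1,n):
        if st[i,4]>15: out.append((c[i]+[x,y],st[i].tolist()))
    return out
E
python3 - <<'E'
from h import *
w=np.load('w1.npz'); Q=np.load('P.npz'); im=cv2.imread('pics/w1.png')
for b in((270,62,28,28),(420,124,40,40)): print(darkblob(im,b,80))
f=lambda L,x0,y0,k:[(x0+(u+.5)/k-.5,y0+(w+.5)/k-.5) for u,w in L]
hn=dict(t=f([(174,189)],240,140,5.7)[0],s=f([(212,96)],320,150,5.7)[0],w=(283,75.5))
hw=dict(t=f([(629,159)],240,140,5.7)[0],s=f([(293,384)],320,150,5.7)[0],w=(440,144))
for h in(hn,hw):
    rs=[pray(Q['Pt'],h['t']),pray(Q['Ps'],h['s']),wray(w,h['w'])]
    print('all',meet(rs)); print('t+w',meet([rs[0],rs[2]])); print([atz(q,.044).round(4) for q in rs])
tt=f([(25,66),(353,33),(383,396),(46,431)],135,195,4); 
for a,b in zip(tt,[(73,70),(182,96),(150,248),(55,202)]): 
   rs=[pray(Q['Pt'],a),wray(w,b)]; print('tray',meet(rs)[0].round(4),[atz(q,.026).round(4) for q in rs])
z=lambda x,y,w,h:cv2.resize(im[y:y+h,x:x+w],None,fx=5,fy=5,interpolation=cv2.INTER_CUBIC)
cv2.imwrite('pics/zw1.png',np.hstack([z(245,30,75,100),z(395,95,85,100)]))
E
```

```text
[(array([282.07727273,  75.67272727]), [4, 6, 17, 17, 220])]
[(array([421.6875 , 126.78125]), [0, 0, 6, 9, 32]), (array([440.13243762, 143.06333973]), [8, 6, 25, 26, 521])]
all (array([0.64829626, 0.1113251 , 0.04025221]), [np.float64(1.4175394641749652), np.float64(0.7688528837953331), np.float64(0.714121120134452)])
t+w (array([0.64981189, 0.11308773, 0.02785254]), [np.float64(0.36203601364289956), np.float64(0.3620360136429144)])
[array([0.646 , 0.1109]), array([0.6484, 0.1074]), array([0.6487, 0.1104])]
all (array([ 0.66497257, -0.08243022,  0.04061078]), [np.float64(1.1727867052044505), np.float64(0.6450709739462694), np.float64(0.5408872875935974)])
t+w (array([ 0.66492163, -0.08277618,  0.03913197]), [np.float64(0.8254668516204877), np.float64(0.8254668516204082)])
[array([ 0.6629, -0.0821]), array([ 0.665 , -0.0854]), array([ 0.6651, -0.0813])]
tray [0.5482 0.4234 0.0245] [array([0.5485, 0.4231]), array([0.5481, 0.4214])]
tray [0.5757 0.2299 0.0039] [array([0.5727, 0.2252]), array([0.5781, 0.219 ])]
tray [0.3557 0.198  0.0108] [array([0.357 , 0.1959]), array([0.3664, 0.1909])]
tray [0.3332 0.3962 0.0195] [array([0.333 , 0.3926]), array([0.3388, 0.3913])]
```

View pics/zw1.png

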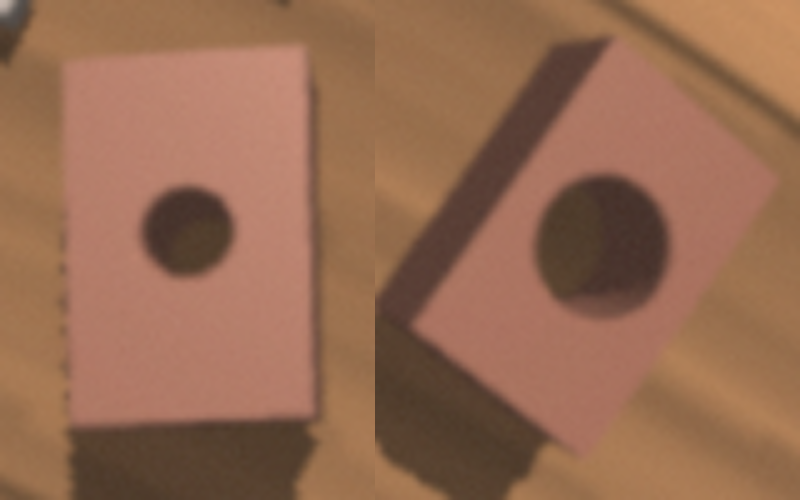

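```bash
python3 plan.py .40 -.33 .2 28 5
```

```text
0 [-0.7527, 0.5897, 0.0562] az -0.0006 dist 77
1 [-0.7538, 0.5884, 0.0562] az -0.0006 dist 77
2 [-0.7548, 0.587, 0.0562] az -0.0006 dist 77
3 [-0.7559, 0.5856, 0.0562] az -0.0006 dist 77
4 [-0.757, 0.5842, 0.0562] az -0.0006 dist 77
```

```bash
python3 -m crank '[[-0.38,0.3,0.03,0,0,0,1],[-0.75,0.59,0.06,0,0,0,1]]'
python3 -m crank '[[-0.38,0.3,0.03,0,0,0,1],[-0.75,0.59,0.06,0,0,0,1]]'
python3 -m crank '[[-0.38,0.3,0.03,0,0,0,1],[-0.75,0.59,0.06,0,0,0,1]]'
python3 -m crank '[[-0.38,0.3,0.03,0,0,0,1],[-0.76,0.59,0.06,0,0,0,1],[-0.76,0.59,0.06,0,0,0,1]]'
python3 - <<'E'
from h import *
s=r.sense(); d=cams.get_image('wrist'); cv2.imwrite('pics/w2.png',d['frame'][:,:,::-1]); np.savez('w2.npz',p=s['ee_pos'],e=s['tcp_rot'],T=d['T_tool_cam'])
E
python3 -m crank '[[-0.38,0.3,0.03,0,0,0,1],[-0.76,0.58,0.06,0,0,0,1],[-0.76,0.58,0.06,0,0,0,1]]'
python3 - <<'E'
from h import *
s=r.sense(); d=cams.get_image('wrist'); cv2.imwrite('pics/w3.png',d['frame'][:,:,::-1]); np.savez('w3.npz',p=s['ee_pos'],e=s['tcp_rot'],T=d['T_tool_cam'])
a=cv2.imread('pics/w2.png');b=cv2.imread('pics/w3.png'); cv2.imwrite('pics/w23.png',np.vstack([a,b])[:, :][:800])
E
```

```text
clock: 2.4
ee_pos: [0.5256, -0.0492, 0.2176]
tcp_rot: [-3.141, 0.0, 0.486]
contact_force: [-0.0, -0.1, 0.6]
finger_gap: 0.0878
clock: 2.6
ee_pos: [0.4939, -0.1194, 0.213]
tcp_rot: [-3.141, 0.0, 0.485]
contact_force: [0.8, -0.5, -0.2]
finger_gap: 0.0881
clock: 2.8
ee_pos: [0.4628, -0.1891, 0.2083]
tcp_rot: [-3.141, -0.0, 0.485]
contact_force: [0.3, -0.7, -0.7]
finger_gap: 0.0879
clock: 3.1
ee_pos: [0.4302, -0.2609, 0.2032]
tcp_rot: [-3.141, 0.001, 0.481]
contact_force: [-0.2, 0.3, -0.1]
finger_gap: 0.0878
clock: 3.45
ee_pos: [0.3991, -0.3295, 0.1986]
tcp_rot: [3.141, 0.0, 0.482]
contact_force: [0.3, -0.8, -0.3]
finger_gap: 0.0881
```

View pics/w2.png

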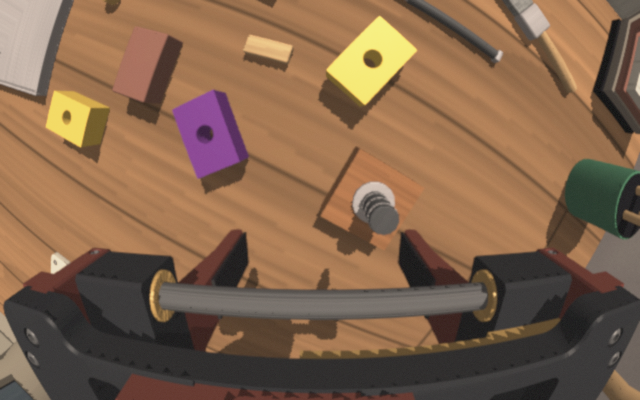

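View pics/w3.png

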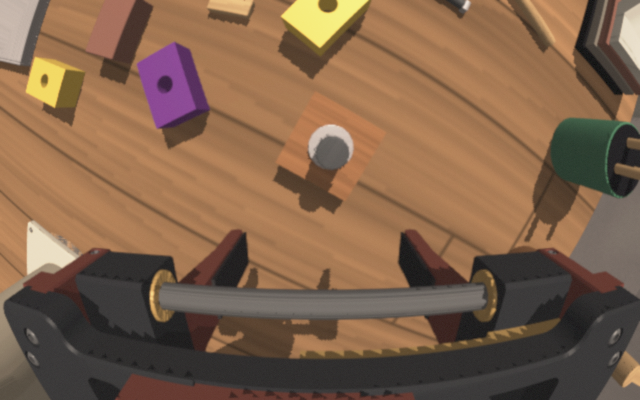

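The pin is clear in both wrist views: the handle top is at about (382,217), then (333,152). The collar is at about (374,200), then (330,147). I'll zoom in and measure.

```bash
python3 - <<'E'
import cv2,numpy as np
z=lambda im,x,y,w,h:cv2.resize(im[y:y+h,x:x+w],None,fx=6,fy=6,interpolation=cv2.INTER_CUBIC)
a=cv2.imread('pics/w2.png');b=cv2.imread('pics/w3.png')
cv2.imwrite('pics/zw23.png',np.hstack([z(a,345,175,65,65),z(b,298,115,65,65)]))
E
```

```text
(no output)
```

View pics/zw23.png

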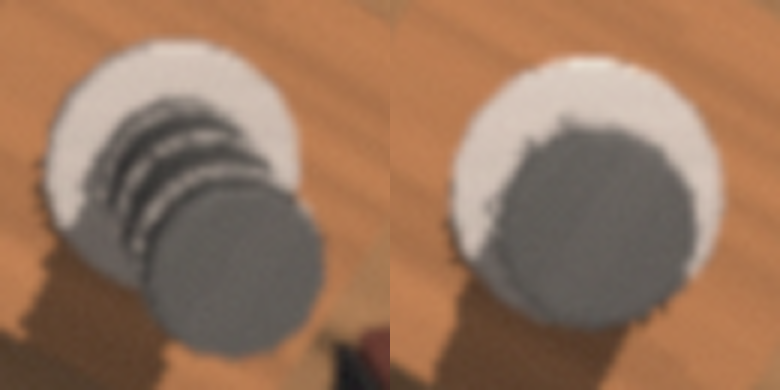

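```bash
python3 - <<'E'
from h import *
w2=np.load('w2.npz');w3=np.load('w3.npz');Q=np.load('P.npz')
c=lambda u,v,x,y:(x+(u+.5)/6-.5,y+(v+.5)/6-.5)
f=lambda u,w,x0,y0,k:(x0+(u+.5)/k-.5,y0+(w+.5)/k-.5)
t=[wray(w2,c(237,268,345,175)),wray(w3,c(207,227,298,115)),pray(Q['Pt'],f(255,209,420,230,6.5)),pray(Q['Ps'],f(190,82,248,270,6.5))]
k=[wray(w2,c(173,165,345,175)),wray(w3,c(197.5,191,298,115)),pray(Q['Pt'],f(196,211,420,230,6.5)),pray(Q['Ps'],f(199,204,248,270,6.5))]
for q,z in((t,.11),(k,.05)):
    print('wrist',meet(q[:2]),'all',meet(q)); print([atz(a,z).round(4) for a in q])
E
python3 plan.py .442 -.3185 .2 27.6 1
```

```text
wrist (array([ 0.44261309, -0.31624196,  0.10661603]), [np.float64(0.21470602278561446), np.float64(0.21470602278575443)]) all (array([ 0.44214129, -0.3167516 ,  0.10591994]), [np.float64(0.5474853003164142), np.float64(0.5894942343202194), np.float64(1.737732342587521), np.float64(0.8282522207479431)])
[array([ 0.4435, -0.3152]), array([ 0.4427, -0.3159]), array([ 0.4405, -0.3162]), array([ 0.4433, -0.3197])]
wrist (array([ 0.44268688, -0.31605856,  0.04688447]), [np.float64(0.02927800221946192), np.float64(0.02927800221935827)]) all (array([ 0.4417101 , -0.31747884,  0.04100172]), [np.float64(0.16144652388786424), np.float64(1.2586502001866633), np.float64(1.251562867420151), np.float64(0.3891445929894791)])
[array([ 0.4431, -0.3152]), array([ 0.4429, -0.3159]), array([ 0.4406, -0.3154]), array([ 0.4427, -0.3238])]
0 [0.5265, 0.1401, -0.018] az -0.0001 dist 44
```

```bash
python3 plan.py .4427 -.316 .2 27.6 1; python3 -m crank '[[0.3,0.07,0,0,0,0,1],[0.56,0.11,0,0,0,0,1],[0.56,0.11,0,0,0,0,1],[0.56,0.11,0,0,0,0,1]]'; python3 plan.py .4427 -.316 .063 27.6 2
```

```text
0 [0.5488, 0.1164, -0.018] az -0.0001 dist 45
clock: 3.9
ee_pos: [0.4437, -0.3136, 0.1985]
tcp_rot: [-3.141, 0.0, 0.485]
contact_force: [0.2, 0.5, -0.4]
finger_gap: 0.0879
0 [-0.0125, 0.0103, 0.847] az 0.0005 dist 68
1 [-0.0124, 0.0104, 0.847] az 0.0005 dist 68
```

```bash
python3 -m crank '[[-0.02,0.02,0.4,0,0,0,1],[-0.02,0.02,0.85,0,0,0,1],[-0.02,0.02,0.85,0,0,0,1]]'; python3 - <<'E'
from h import *
s=r.sense(); print(s['ee_pos'].round(4)); d=cams.get_image('wrist'); cv2.imwrite('pics/w4.png',d['frame'][:,:,::-1]); 
E
```

```text
clock: 4.2
ee_pos: [0.4394, -0.3151, 0.1271]
tcp_rot: [-3.134, 0.004, 0.482]
contact_force: [0.3, 0.7, -0.3]
finger_gap: 0.0878
[ 0.4394 -0.3151  0.1271]
```

View pics/w4.png

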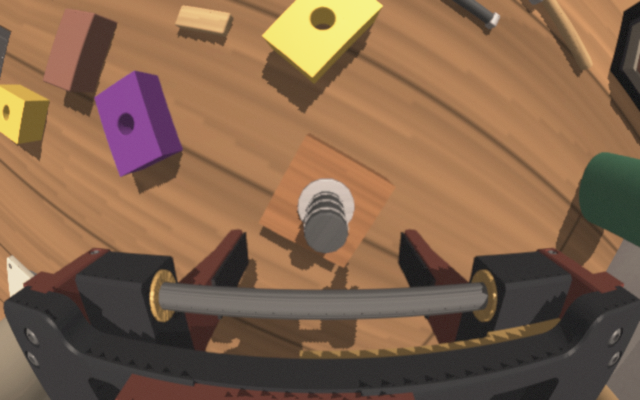

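The pin, at (326,230), lies on the jaws' centre line. I'll let the arm settle and check before the final descent.

```bash
python3 -m crank '[[0,0,0,0,0,0,1],[0,0,0,0,0,0,1],[0,0,0,0,0,0,1]]';python3 -m crank '[[0,0,0,0,0,0,1],[0,0,0,0,0,0,1]]'; python3 plan.py .4427 -.316 .063 27.6 1
```

```text
clock: 4.55
ee_pos: [0.4433, -0.3183, 0.1323]
tcp_rot: [3.139, -0.001, 0.482]
contact_force: [-0.7, -0.6, -0.4]
finger_gap: 0.0877
clock: 4.75
ee_pos: [0.4428, -0.3179, 0.1313]
tcp_rot: [3.141, -0.0, 0.482]
contact_force: [-0.9, -0.5, 0.8]
finger_gap: 0.0877
0 [0.01, -0.0216, 0.8537] az 0.0 dist 68
```

```bash
python3 -m crank '[[0.01,-0.02,0.2,0,0,0,1],[0.01,-0.02,0.4,0,0,0,1],[0.01,-0.02,0.6,0,0,0,1],[0.01,-0.02,0.75,0,0,0,1],[0.01,-0.02,0.85,0,0,0,1]]'; python3 -m crank '[[0,0,0,0,0,0,1],[0,0,0,0,0,0,1]]'; python3 - <<'E'
from h import *
s=r.sense(); print(s['ee_pos'].round(4)); d=cams.get_image('wrist'); cv2.imwrite('pics/w5.png',d['frame'][:,:,::-1]); 
E
```

```text
clock: 5.25
ee_pos: [0.4423, -0.3158, 0.0618]
tcp_rot: [-3.141, 0.0, 0.482]
contact_force: [-0.2, 0.7, 0.2]
finger_gap: 0.0879
clock: 5.45
ee_pos: [0.4427, -0.316, 0.0629]
tcp_rot: [3.141, -0.0, 0.482]
contact_force: [0.7, -0.1, -0.7]
finger_gap: 0.0876
[ 0.4427 -0.316   0.0629]
```

View pics/w5.png

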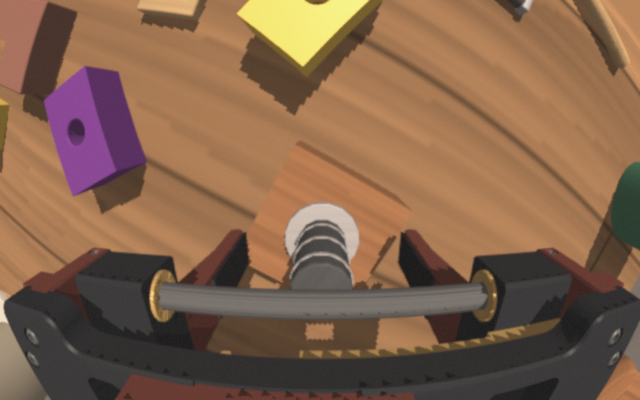

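The handle is centred between the fingers at (322,260), so I'll close.

```bash
python3 -m crank '[[0,0,0,0,0,0,-1],[0,0,0,0,0,0,-1],[0,0,0,0,0,0,-1],[0,0,0,0,0,0,-1],[0,0,0,0,0,0,-1]]'; python3 -m crank '[[0,0,0,0,0,0,-1],[0,0,0,0,0,0,-1],[0,0,0,0,0,0,-1]]'
```

```text
clock: 6.0
ee_pos: [0.4426, -0.316, 0.0628]
tcp_rot: [3.141, -0.0, 0.482]
contact_force: [-0.4, 0.0, 0.6]
finger_gap: 0.0516
clock: 6.3
ee_pos: [0.4424, -0.3158, 0.0626]
tcp_rot: [-3.141, 0.0, 0.482]
contact_force: [0.1, -1.0, 0.2]
finger_gap: 0.0277
```

```bash
python3 -m crank '[[0,0,0,0,0,0,-1],[0,0,-0.1,0,0,0,-1],[0,0,-0.35,0,0,0,-1],[0,0,-0.65,0,0,0,-1],[0,0,-1,0,0,0,-1]]'; python3 -m crank '[[0,0,0,0,0,0,-1],[0,0,0,0,0,0,-1],[0,0,0,0,0,0,-1]]';  python3 - <<'E'
from h import *
s=r.sense(); print(s['ee_pos'].round(4),s['contact_force']); 
for n in('wrist','side'):
  d=cams.get_image(n); cv2.imwrite(f'pics/{n}6.png',d['frame'][:,:,::-1]); 
E
python3 plan.py .6651 -.0813 .143 27.6 5
```

```text
clock: 6.8
ee_pos: [0.4418, -0.3154, 0.1431]
tcp_rot: [-3.14, 0.001, 0.482]
contact_force: [-0.6, -0.3, -1.8]
finger_gap: 0.0275
clock: 7.1
ee_pos: [0.4417, -0.3153, 0.1415]
tcp_rot: [-3.14, 0.001, 0.482]
contact_force: [-0.2, 0.9, -3.5]
finger_gap: 0.0278
[ 0.4417 -0.3153  0.1415] [-0.17329429  0.90840716 -3.49499103]
0 [0.766, -0.2596, -0.0043] az 0.0 dist 65
1 [0.766, -0.2596, -0.0043] az 0.0 dist 65
2 [0.766, -0.2596, -0.0043] az 0.0 dist 65
3 [0.766, -0.2596, -0.0043] az 0.0 dist 65
4 [0.766, -0.2597, -0.0043] az 0.0 dist 65
```

View pics/wrist6.png

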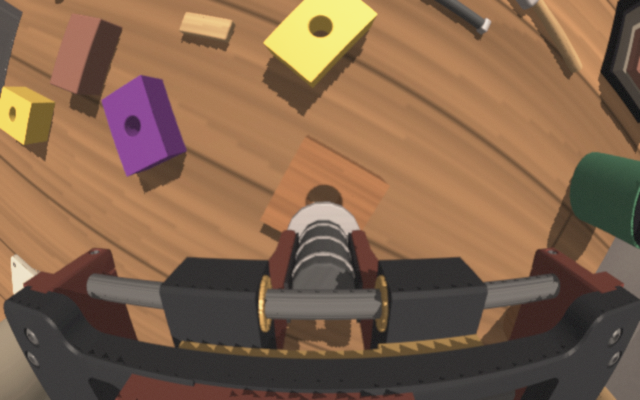

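View pics/side6.png

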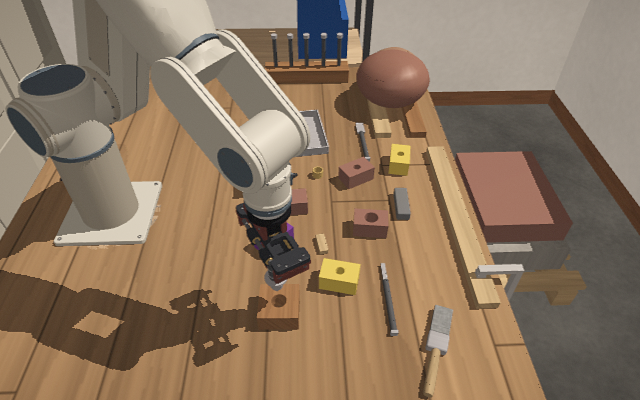

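The pin came out and hangs upright in the jaws, and the stand's hole at (323,200) is empty. Next I'll carry it over the wide block.

```bash
python3 -m crank '[[0.25,-0.09,0,0,0,0,-1],[0.5,-0.17,0,0,0,0,-1],[0.77,-0.26,0,0,0,0,-1]]'
python3 -m crank '[[0.25,-0.09,0,0,0,0,-1],[0.5,-0.17,0,0,0,0,-1],[0.77,-0.26,0,0,0,0,-1]]'
python3 -m crank '[[0.25,-0.09,0,0,0,0,-1],[0.5,-0.17,0,0,0,0,-1],[0.77,-0.26,0,0,0,0,-1]]'
python3 -m crank '[[0.25,-0.09,0,0,0,0,-1],[0.5,-0.17,0,0,0,0,-1],[0.77,-0.26,0,0,0,0,-1],[0.77,-0.26,0,0,0,0,-1]]'; python3 plan.py .6651 -.0813 .143 27.6 1
python3 - <<'E'
from h import *
s=r.sense(); print(s['ee_pos'].round(4),s['contact_force']); d=cams.get_image('wrist'); cv2.imwrite('pics/w7.png',d['frame'][:,:,::-1]); np.savez('w7.npz',p=s['ee_pos'],e=s['tcp_rot'],T=d['T_tool_cam'])
E
```

```text
clock: 7.5
ee_pos: [0.4872, -0.2683, 0.1415]
tcp_rot: [-3.14, 0.001, 0.481]
contact_force: [0.4, 0.9, -3.3]
finger_gap: 0.0276
clock: 7.8
ee_pos: [0.5323, -0.2211, 0.1414]
tcp_rot: [-3.14, 0.001, 0.482]
contact_force: [0.7, -0.5, -2.2]
finger_gap: 0.0276
clock: 8.1
ee_pos: [0.5772, -0.1742, 0.1413]
tcp_rot: [-3.14, 0.002, 0.482]
contact_force: [0.1, -0.3, -2.9]
finger_gap: 0.0272
clock: 8.5
ee_pos: [0.624, -0.1261, 0.1419]
tcp_rot: [-3.141, -0.0, 0.484]
contact_force: [-0.6, -0.3, -2.6]
finger_gap: 0.0278
0 [0.7152, -0.2562, -0.0136] az 0.0007 dist 61
[ 0.624  -0.1261  0.1419] [-0.63073583 -0.29664511 -2.56113772]
```

View pics/w7.png

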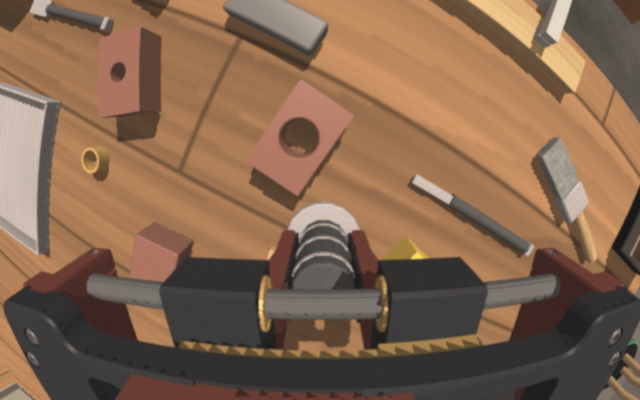

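```bash
python3 - <<'E'
from h import *
im=cv2.imread('pics/w7.png')
print(darkblob(im,(277,115,45,45),85))
z=lambda x,y,w,h:cv2.resize(im[y:y+h,x:x+w],None,fx=6,fy=6,interpolation=cv2.INTER_CUBIC)
cv2.imwrite('pics/zw7.png',z(245,75,112,125))
w1=np.load('w1.npz');w7=np.load('w7.npz');Q=np.load('P.npz')
a=wray(w1,(440,144));b=wray(w7,(299,137))
print(meet([a,b]),atz(b,.044))
a=wray(w1,(283,75.5));b=wray(w7,(118,71))
print(meet([a,b]),atz(b,.044))
E
```

```text
[(array([299.65609007, 134.02456499]), [3, 3, 39, 35, 977])]
(array([ 0.66540894, -0.08228871,  0.04138199]), [np.float64(0.0034226092483826518), np.float64(0.0034226092483412014)]) [ 0.6656152  -0.08241353]
(array([0.64882578, 0.11052725, 0.04373798]), [np.float64(0.13052704287267988), np.float64(0.13052704287263037)]) [0.64898177 0.11037866]
```

View pics/zw7.png

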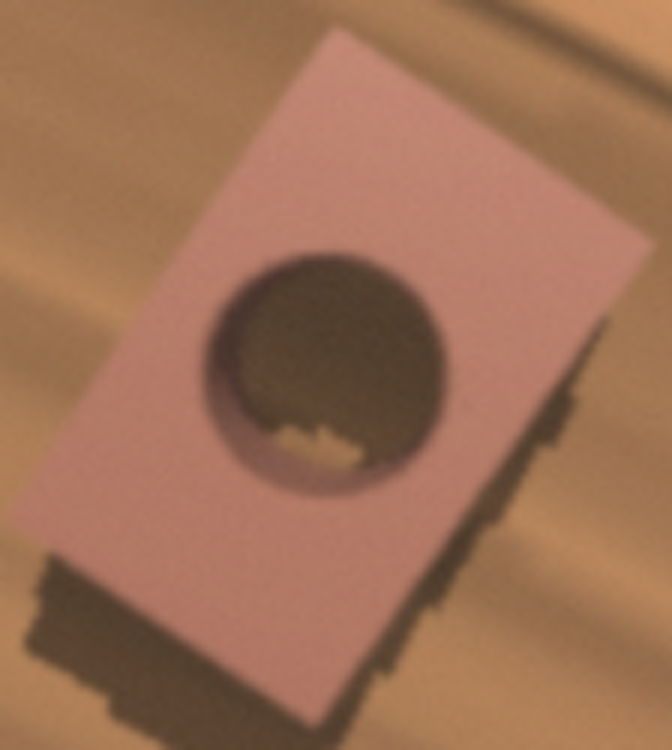

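The two wrist views put the wide hole at (0.6654, -0.0822) with its rim at 41 mm. I'll move over it and let the arm settle.

```bash
python3 plan.py .6653 -.082 .142 27.6 1; python3 -m crank '[[0.25,-0.09,0,0,0,0,-1],[0.5,-0.17,0,0,0,0,-1],[0.65,-0.22,0,0,0,0,-1],[0.71,-0.25,0,0,0,0,-1]]'
python3 -m crank '[[0,0,0,0,0,0,-1],[0,0,0,0,0,0,-1],[0,0,0,0,0,0,-1]]';python3 plan.py .6653 -.082 .063 27.6 1
```

```text
0 [0.7322, -0.2503, -0.0027] az 0.0006 dist 62
clock: 8.95
ee_pos: [0.6646, -0.0827, 0.1427]
tcp_rot: [3.141, -0.001, 0.483]
contact_force: [-0.3, -0.1, -2.8]
finger_gap: 0.0275
clock: 9.25
ee_pos: [0.6629, -0.0844, 0.1427]
tcp_rot: [-3.141, 0.0, 0.481]
contact_force: [0.2, -0.9, -3.4]
finger_gap: 0.0281
0 [0.0406, -0.0128, 0.9957] az -0.0001 dist 80
```

Check from the fixed cameras before lowering.

```bash
python3 -m crank '[[0.04,-0.01,0.15,0,0,0,-1],[0.04,-0.01,0.25,0,0,0,-1],[0.04,-0.01,0.25,0,0,0,-1],[0.04,-0.01,0.25,0,0,0,-1]]';python3 - <<'E'
from h import *
s=r.sense(); print(s['ee_pos'].round(4)); 
ims=[]
for n,(x,y) in(('side',(320,150)),('top',(300,120))):
  d=cams.get_image(n)['frame'][:,:,::-1]; ims.append(cv2.resize(d[y:y+100,x:x+100],None,fx=4,fy=4,interpolation=cv2.INTER_CUBIC))
cv2.imwrite('pics/c8.png',np.hstack(ims))
E
```

```text
clock: 9.65
ee_pos: [0.6654, -0.0818, 0.122]
tcp_rot: [-3.141, 0.001, 0.482]
contact_force: [0.4, -0.5, -3.1]
finger_gap: 0.0281
[ 0.6654 -0.0818  0.122 ]
```

View pics/c8.png

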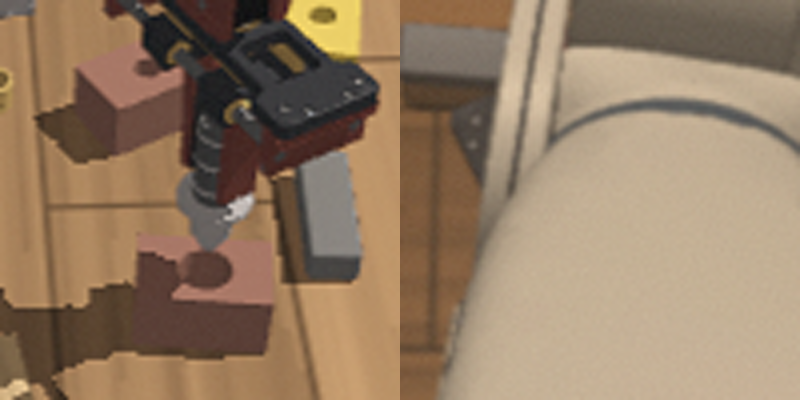

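The side view shows the upright pin with its nose directly above the hole. I'll lower in stages, watching the force.

```bash
python3 -m crank '[[0,0,0.1,0,0,0,-1],[0,0,0.2,0,0,0,-1],[0,0,0.3,0,0,0,-1],[0,0,0.4,0,0,0,-1],[0,0,0.45,0,0,0,-1]]'
```

```text
clock: 10.25
ee_pos: [0.6652, -0.0817, 0.0853]
tcp_rot: [-3.141, 0.001, 0.482]
contact_force: [0.0, 0.0, -2.4]
finger_gap: 0.0278
```

```bash
python3 -m crank '[[0,0,0.05,0,0,0,-1],[0,0,0.1,0,0,0,-1],[0,0,0.15,0,0,0,-1],[0,0,0.2,0,0,0,-1],[0,0,0.22,0,0,0,-1]]'
```

```text
clock: 10.75
ee_pos: [0.6656, -0.0818, 0.0686]
tcp_rot: [-3.141, 0.0, 0.482]
contact_force: [-0.0, -0.5, -2.6]
finger_gap: 0.0277
```

```bash
python3 -m crank '[[0,0,0.03,0,0,0,-1],[0,0,0.05,0,0,0,-1],[0,0,0.06,0,0,0,-1],[0,0,0.07,0,0,0,-1],[0,0,0.075,0,0,0,-1]]'
```

```text
clock: 11.25
ee_pos: [0.6659, -0.0818, 0.0631]
tcp_rot: [3.142, -0.0, 0.482]
contact_force: [1.0, 0.5, -3.0]
finger_gap: 0.0276
```

```bash
python3 -m crank '[[0,0,0.01,0,0,0,-1],[0,0,0.015,0,0,0,-1],[0,0,0.015,0,0,0,-1]]'; python3 - <<'E'
from h import *
s=r.sense(); print(s['ee_pos'].round(4)); 
ims=[]
for n,(x,y) in(('side',(320,160)),):
  d=cams.get_image(n)['frame'][:,:,::-1]; ims.append(cv2.resize(d[y:y+90,x:x+100],None,fx=6,fy=6,interpolation=cv2.INTER_CUBIC))
cv2.imwrite('pics/c9.png',np.hstack(ims))
E
```

```text
clock: 11.55
ee_pos: [0.666, -0.0818, 0.0626]
tcp_rot: [3.141, -0.0, 0.482]
contact_force: [-2.9, 0.2, 4.1]
finger_gap: 0.0276
[ 0.666  -0.0818  0.0626]
```

View pics/c9.png

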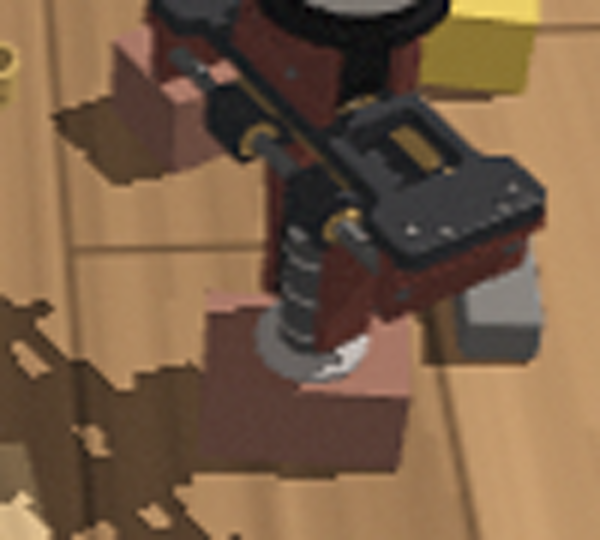

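The collar is seated (the vertical force went from -3 to +4 N), so I'll release and withdraw upward.

```bash
python3 -m crank '[[0,0,0,0,0,0,1],[0,0,0,0,0,0,1],[0,0,0,0,0,0,1],[0,0,0,0,0,0,1],[0,0,0,0,0,0,1]]'; python3 -m crank '[[0,0,-0.2,0,0,0,1],[0,0,-0.45,0,0,0,1],[0,0,-0.7,0,0,0,1],[0,0,-1,0,0,0,1]]'; python3 -m crank '[[0,0,-0.3,0,0,0,1],[0,0,-0.5,0,0,0,1],[0,0,-0.5,0,0,0,1]]'; python3 - <<'E'
from h import *
s=r.sense(); print(s['ee_pos'].round(4)); 
d=cams.get_image('side')['frame'][:,:,::-1]; d=d[140:240,320:420]; cv2.imwrite('pics/c10.png',cv2.resize(d,None,fx=4,fy=4,interpolation=cv2.INTER_CUBIC))
s=r.sense(); d=cams.get_image('wrist'); cv2.imwrite('pics/w10.png',d['frame'][:,:,::-1]); np.savez('w10.npz',p=s['ee_pos'],e=s['tcp_rot'],T=d['T_tool_cam'])
E
```

```text
clock: 12.1
ee_pos: [0.6659, -0.0818, 0.0618]
tcp_rot: [3.142, 0.0, 0.482]
contact_force: [0.5, -0.1, 0.4]
finger_gap: 0.0642
clock: 12.5
ee_pos: [0.6657, -0.0818, 0.1434]
tcp_rot: [-3.142, 0.0, 0.482]
contact_force: [0.3, -0.3, 0.1]
finger_gap: 0.088
clock: 12.8
ee_pos: [0.6676, -0.082, 0.1854]
tcp_rot: [3.138, -0.004, 0.482]
contact_force: [0.6, -0.1, 0.9]
finger_gap: 0.088
[ 0.6676 -0.082   0.1854]
```

View pics/c10.png

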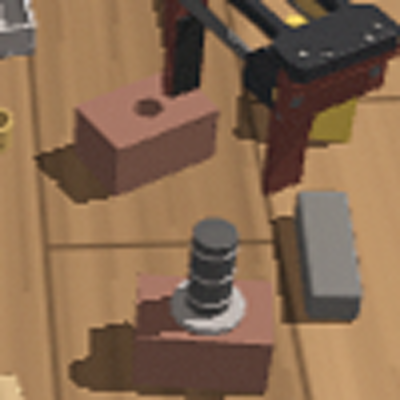

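View pics/w10.png

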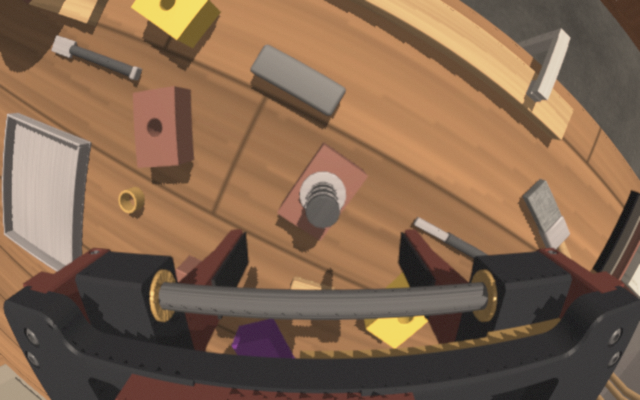

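The pin stands upright in the wide block, with the collar on the stone in both views. Next, the yaw of the narrow block, and then the approach.

```bash
python3 - <<'E'
from h import *
w1=np.load('w1.npz')
c=[(63,60),(305,45),(317,417),(70,425)]
q=np.array([atz(wray(w1,(245+(u+.5)/5-.5,30+(v+.5)/5-.5)),.044) for u,v in c]); print(q.round(4),q.mean(0))
for i,j in((0,3),(1,2),(1,0),(2,3)): d=q[i]-q[j]; print(np.degrees(np.arctan2(d[1],d[0])),np.linalg.norm(d))
E
python3 plan.py .6489 .1105 .16 28 3
```

```text
[[0.6717 0.1551]
 [0.6972 0.1078]
 [0.6235 0.0668]
 [0.5981 0.1152]] [0.64763526 0.11124405]
28.501299324620057 0.0837402216615386
29.097712994164755 0.08430679086549814
-61.67606631155051 0.05371046141625648
-62.263051837357516 0.05459262761390998
0 [0.3094, -0.7423, 0.0914] az -0.0007 dist 65
1 [0.3111, -0.7416, 0.0914] az -0.0007 dist 65
2 [0.3128, -0.7409, 0.0914] az -0.0007 dist 65
```

```bash
python3 -m crank '[[0.1,-0.25,0.03,0,0,0,1],[0.2,-0.5,0.06,0,0,0,1],[0.31,-0.74,0.09,0,0,0,1]]'
python3 -m crank '[[0.1,-0.25,0.03,0,0,0,1],[0.2,-0.5,0.06,0,0,0,1],[0.31,-0.74,0.09,0,0,-0.004,1]]'
python3 -m crank '[[0.1,-0.25,0.03,0,0,0,1],[0.2,-0.5,0.06,0,0,0,1],[0.31,-0.74,0.09,0,0,0,1],[0.31,-0.74,0.09,0,0,0,1]]'
python3 -m crank '[[0,0,0,0,0,0,1],[0,0,0,0,0,0,1]]'
python3 plan.py .6485 .1107 .09 28.3 1
python3 - <<'E'
from h import *
s=r.sense(); d=cams.get_image('wrist'); cv2.imwrite('pics/w11.png',d['frame'][:,:,::-1]); np.savez('w11.npz',p=s['ee_pos'],e=s['tcp_rot'],T=d['T_tool_cam'])
E
```

```text
clock: 13.2
ee_pos: [0.6591, -0.0173, 0.1727]
tcp_rot: [-3.14, 0.003, 0.481]
contact_force: [-0.1, 0.3, 0.0]
finger_gap: 0.0878
clock: 13.5
ee_pos: [0.6536, 0.0469, 0.1655]
tcp_rot: [-3.14, 0.003, 0.495]
contact_force: [-0.1, -1.4, -0.0]
finger_gap: 0.0882
clock: 13.9
ee_pos: [0.6472, 0.112, 0.1581]
tcp_rot: [-3.14, 0.003, 0.497]
contact_force: [-0.3, 0.1, -0.2]
finger_gap: 0.0878
clock: 14.1
ee_pos: [0.6484, 0.1091, 0.1596]
tcp_rot: [-3.141, 0.001, 0.494]
contact_force: [1.0, 0.4, -1.0]
finger_gap: 0.088
0 [0.0105, -0.0165, 0.8699] az 0.0 dist 70
```

View pics/w11.png

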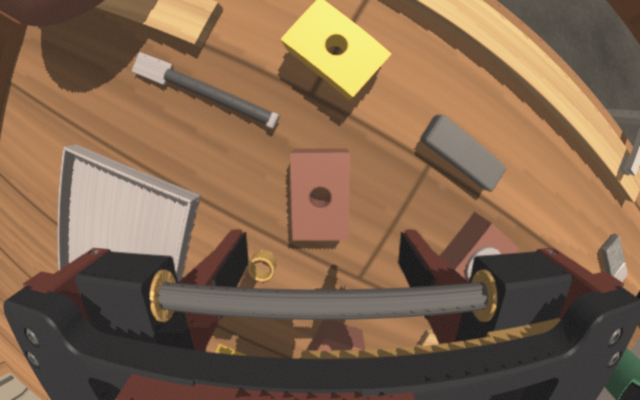

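```bash
python3 -c "
from h import *
w=np.load('w11.npz'); print(atz(wray(w,(320,196)),.044),meet([wray(w,(320,196)),wray(np.load('w1.npz'),(283,75.5))])[0])"
python3 -m crank '[[0.01,-0.015,0.2,0,0,0,1],[0.01,-0.015,0.4,0,0,0,1],[0.01,-0.015,0.6,0,0,0,1],[0.01,-0.015,0.8,0,0,0,1],[0.01,-0.015,0.87,0,0,0,1]]'
python3 -m crank '[[0,0,0,0,0,0,1],[0,0,0,0,0,0,1]]'
python3 plan.py .6485 .1107 .012 28.3 1
```

```text
[0.64915484 0.11182928] [0.64870239 0.11125938 0.04085249]
clock: 14.65
ee_pos: [0.6472, 0.1111, 0.0876]
tcp_rot: [-3.14, 0.004, 0.494]
contact_force: [0.3, -0.2, 0.0]
finger_gap: 0.0877
clock: 14.85
ee_pos: [0.649, 0.1115, 0.0907]
tcp_rot: [3.142, -0.0, 0.494]
contact_force: [-0.4, -0.1, 1.5]
finger_gap: 0.0878
0 [-0.0108, 0.0059, 0.984] az 0.0002 dist 79
```

```bash
python3 -m crank '[[0,0,0.2,0,0,0,1],[0,0,0.4,0,0,0,1],[0,0,0.6,0,0,0,1],[0,0,0.75,0,0,0,1],[0,0,0.85,0,0,0,1]]'
python3 -m crank '[[0,0,0.07,0,0,0,1],[0,0,0.13,0,0,0,1],[0,0,0.13,0,0,0,1]]'
python3 - <<'E'
from h import *
s=r.sense(); print(s['ee_pos'].round(4)); d=cams.get_image('wrist'); cv2.imwrite('pics/w12.png',d['frame'][:,:,::-1])
E
```

```text
clock: 15.35
ee_pos: [0.6479, 0.1113, 0.0206]
tcp_rot: [-3.141, 0.002, 0.495]
contact_force: [0.5, -0.7, 0.6]
finger_gap: 0.0878
clock: 15.65
ee_pos: [0.6486, 0.1114, 0.0118]
tcp_rot: [-3.141, 0.001, 0.494]
contact_force: [-0.1, 0.5, -0.0]
finger_gap: 0.0879
[0.6486 0.1114 0.0118]
```

View pics/w12.png

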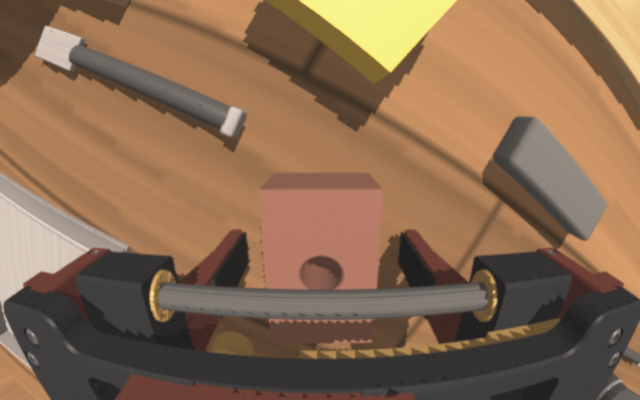

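The block sits square between the fingers, with its hole at (321,273). I'll close on it and lift.

```bash
python3 -m crank '[[0,0,0,0,0,0,-1],[0,0,0,0,0,0,-1],[0,0,0,0,0,0,-1],[0,0,0,0,0,0,-1],[0,0,0,0,0,0,-1]]'; python3 -m crank '[[0,0,0,0,0,0,-1],[0,0,0,0,0,0,-1]]'; python3 -m crank '[[0,0,-0.1,0,0,0,-1],[0,0,-0.3,0,0,0,-1],[0,0,-0.5,0,0,0,-1],[0,0,-0.7,0,0,0,-1],[0,0,-0.9,0,0,0,-1]]'
python3 -m crank '[[0,0,-0.1,0,0,0,-1],[0,0,-0.2,0,0,0,-1],[0,0,-0.2,0,0,0,-1]]'
python3 - <<'E'
from h import *
s=r.sense(); print(s['ee_pos'].round(4),s['contact_force'],s['moment'].round(2)); d=cams.get_image('wrist'); cv2.imwrite('pics/w13.png',d['frame'][:,:,::-1]); np.savez('w13.npz',p=s['ee_pos'],e=s['tcp_rot'],T=d['T_tool_cam'])
E
python3 plan.py .455 .311 .11 28.3 4
```

```text
clock: 16.2
ee_pos: [0.6488, 0.1116, 0.0125]
tcp_rot: [-3.141, -0.0, 0.494]
contact_force: [-1.0, 0.8, 1.6]
finger_gap: 0.0538
clock: 16.4
ee_pos: [0.6488, 0.1117, 0.0125]
tcp_rot: [-3.141, -0.0, 0.494]
contact_force: [-1.5, 2.3, 2.8]
finger_gap: 0.0539
clock: 16.9
ee_pos: [0.6491, 0.1114, 0.0863]
tcp_rot: [3.141, -0.001, 0.494]
contact_force: [0.2, 0.0, -3.5]
finger_gap: 0.0536
clock: 17.2
ee_pos: [0.6494, 0.1115, 0.1016]
tcp_rot: [3.141, -0.002, 0.494]
contact_force: [0.1, -0.3, -4.3]
finger_gap: 0.0538
[0.6494 0.1115 0.1016] [ 0.07078333 -0.34749922 -4.28342191] [-0.03  0.11 -0.04]
0 [-0.2377, -0.8364, -0.029] az 0.0 dist 70
1 [-0.2378, -0.8364, -0.029] az 0.0 dist 70
2 [-0.2379, -0.8364, -0.029] az 0.0 dist 70
3 [-0.238, -0.8363, -0.029] az 0.0 dist 70
```

View pics/w13.png

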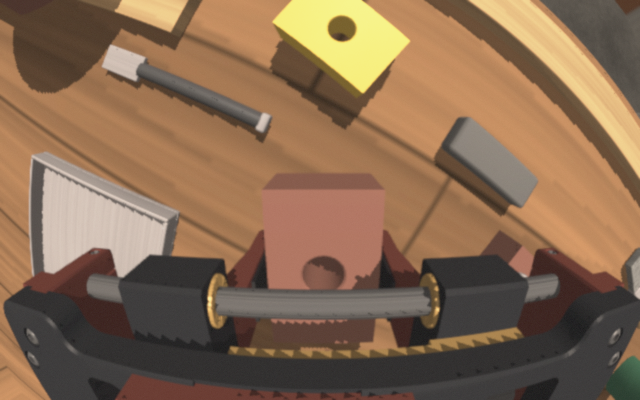

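The block is held level (gap 53.8 mm, about 4 N load). I'll carry it to the middle of the tray.

```bash
python3 -m crank '[[-0.08,-0.28,-0.01,0,0,0,-1],[-0.16,-0.56,-0.02,0,0,0,-1],[-0.24,-0.84,-0.03,0,0,0,-1]]'
python3 -m crank '[[-0.08,-0.28,-0.01,0,0,0,-1],[-0.16,-0.56,-0.02,0,0,0,-1],[-0.24,-0.84,-0.03,0,0,0,-1]]'
python3 -m crank '[[-0.08,-0.28,-0.01,0,0,0,-1],[-0.16,-0.56,-0.02,0,0,0,-1],[-0.24,-0.84,-0.03,0,0,0,-1]]'
python3 -m crank '[[-0.08,-0.28,-0.01,0,0,0,-1],[-0.16,-0.56,-0.02,0,0,0,-1],[-0.2,-0.75,-0.02,0,0,0,-1],[-0.23,-0.83,-0.02,0,0,0,-1]]'
python3 -m crank '[[0,0,0,0,0,0,-1],[0,0,0,0,0,0,-1]]'
python3 - <<'E'
from h import *
s=r.sense(); print(s['ee_pos'].round(4))
for n in('wrist','side'):
  d=cams.get_image(n); cv2.imwrite(f'pics/{n}14.png',d['frame'][:,:,::-1])
E
python3 plan.py .455 .310 .05 28.3 1
```

```text
clock: 17.55
ee_pos: [0.5988, 0.1617, 0.1016]
tcp_rot: [-3.141, 0.002, 0.494]
contact_force: [0.0, -0.2, -5.1]
finger_gap: 0.0535
clock: 17.85
ee_pos: [0.55, 0.2119, 0.1042]
tcp_rot: [-3.141, 0.002, 0.494]
contact_force: [0.3, -0.5, -4.7]
finger_gap: 0.054
clock: 18.15
ee_pos: [0.5012, 0.262, 0.1067]
tcp_rot: [-3.142, 0.002, 0.494]
contact_force: [0.6, -0.7, -4.6]
finger_gap: 0.0538
clock: 18.55
ee_pos: [0.4538, 0.3121, 0.1086]
tcp_rot: [3.142, 0.001, 0.496]
contact_force: [-0.1, -0.2, -4.5]
finger_gap: 0.0538
clock: 18.75
ee_pos: [0.4551, 0.311, 0.1089]
tcp_rot: [3.141, 0.0, 0.494]
contact_force: [-0.1, -0.1, -3.8]
finger_gap: 0.054
[0.4551 0.311  0.1089]
0 [-0.0086, 0.0061, 0.7381] az -0.0001 dist 59
```

View pics/wrist14.png

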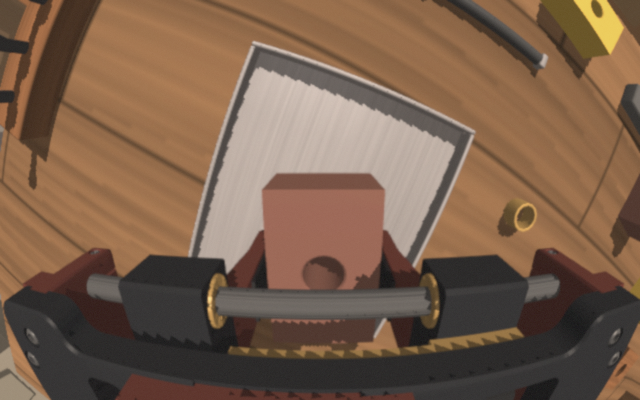

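View pics/side14.png

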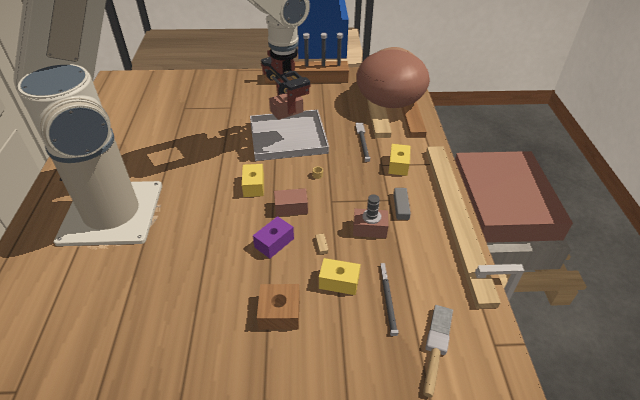

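The block is over the middle of the tray, and the pin still stands in the wide block at (371,213). It should touch down with the TCP at z≈0.0165, so I'll lower in stages.

```bash
python3 -m crank '[[0,0,0.2,0,0,0,-1],[0,0,0.4,0,0,0,-1],[0,0,0.6,0,0,0,-1],[0,0,0.8,0,0,0,-1],[0,0,0.95,0,0,0,-1]]'
python3 -m crank '[[0,0,0.03,0,0,0,-1],[0,0,0.06,0,0,0,-1],[0,0,0.06,0,0,0,-1]]'
```

```text
clock: 19.35
ee_pos: [0.4551, 0.3106, 0.0321]
tcp_rot: [3.141, 0.0, 0.493]
contact_force: [-0.1, -1.0, -4.0]
finger_gap: 0.0539
clock: 19.65
ee_pos: [0.4551, 0.3114, 0.0286]
tcp_rot: [-3.142, -0.001, 0.494]
contact_force: [0.1, -0.5, -5.0]
finger_gap: 0.0538
```

```bash
python3 -m crank '[[0,0,0.03,0,0,0,-1],[0,0,0.06,0,0,0,-1],[0,0,0.09,0,0,0,-1],[0,0,0.11,0,0,0,-1],[0,0,0.12,0,0,0,-1]]'
python3 -m crank '[[0,0,0.01,0,0,0,-1],[0,0,0.02,0,0,0,-1],[0,0,0.02,0,0,0,-1]]'
```

```text
clock: 20.15
ee_pos: [0.4546, 0.3113, 0.0185]
tcp_rot: [3.142, 0.0, 0.495]
contact_force: [-0.5, -0.3, -4.5]
finger_gap: 0.0539
clock: 20.45
ee_pos: [0.4547, 0.3113, 0.017]
tcp_rot: [3.142, 0.0, 0.494]
contact_force: [0.2, 0.2, -4.6]
finger_gap: 0.0537
```

```bash
python3 -m crank '[[0,0,0.005,0,0,0,-1],[0,0,0.01,0,0,0,-1],[0,0,0.015,0,0,0,-1],[0,0,0.015,0,0,0,-1]]'
```

```text
clock: 20.85
ee_pos: [0.4548, 0.3113, 0.0165]
tcp_rot: [-3.142, -0.0, 0.494]
contact_force: [-2.3, -0.9, 5.1]
finger_gap: 0.0538
```

Touchdown: the force went from -4.6 to +5.1 N at z=0.0165. I'll release, rise and check.

```bash
python3 -m crank '[[0,0,0,0,0,0,1],[0,0,0,0,0,0,1],[0,0,0,0,0,0,1],[0,0,0,0,0,0,1],[0,0,0,0,0,0,1]]'; python3 -m crank '[[0,0,0,0,0,0,1],[0,0,-0.1,0,0,0,1],[0,0,-0.3,0,0,0,1],[0,0,-0.6,0,0,0,1],[0,0,-1,0,0,0,1]]'; python3 -m crank '[[0,0,-0.4,0,0,0,1],[0,0,-0.8,0,0,0,1],[0,0,-1,0,0,0,1],[0,0,-1,0,0,0,1]]'; python3 -m crank '[[0,0,0,0,0,0,1],[0,0,0,0,0,0,1],[0,0,0,0,0,0,1]]'
python3 - <<'E'
from h import *
s=r.sense(); print(s['ee_pos'].round(4))
ims=[]
for n in('wrist','side'):
  s=r.sense();d=cams.get_image(n); cv2.imwrite(f'pics/{n}15.png',d['frame'][:,:,::-1])
  if n=='wrist': np.savez('w15.npz',p=s['ee_pos'],e=s['tcp_rot'],T=d['T_tool_cam'])
im=cv2.imread('pics/side15.png')[90:250,230:430]; cv2.imwrite('pics/zs15.png',cv2.resize(im,None,fx=3.7,fy=3.7,interpolation=cv2.INTER_CUBIC))
E
```

```text
clock: 21.35
ee_pos: [0.4548, 0.3113, 0.0158]
tcp_rot: [-3.142, -0.0, 0.494]
contact_force: [0.3, -0.1, 0.5]
finger_gap: 0.0873
clock: 21.85
ee_pos: [0.4539, 0.3108, 0.0962]
tcp_rot: [3.141, 0.002, 0.494]
contact_force: [0.8, -0.1, 0.4]
finger_gap: 0.0878
clock: 22.25
ee_pos: [0.4561, 0.3122, 0.179]
tcp_rot: [-3.141, -0.006, 0.494]
contact_force: [-0.7, 0.1, 0.6]
finger_gap: 0.0879
clock: 22.55
ee_pos: [0.454, 0.3108, 0.1746]
tcp_rot: [3.141, 0.002, 0.494]
contact_force: [0.9, -0.8, 0.2]
finger_gap: 0.0875
[0.454  0.3108 0.1746]
```

View pics/wrist15.png

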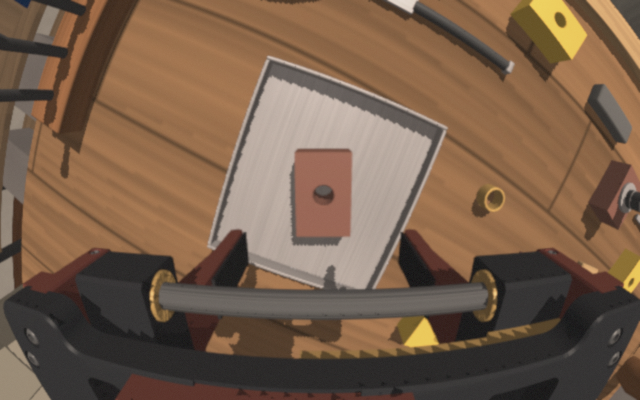

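View pics/zs15.png

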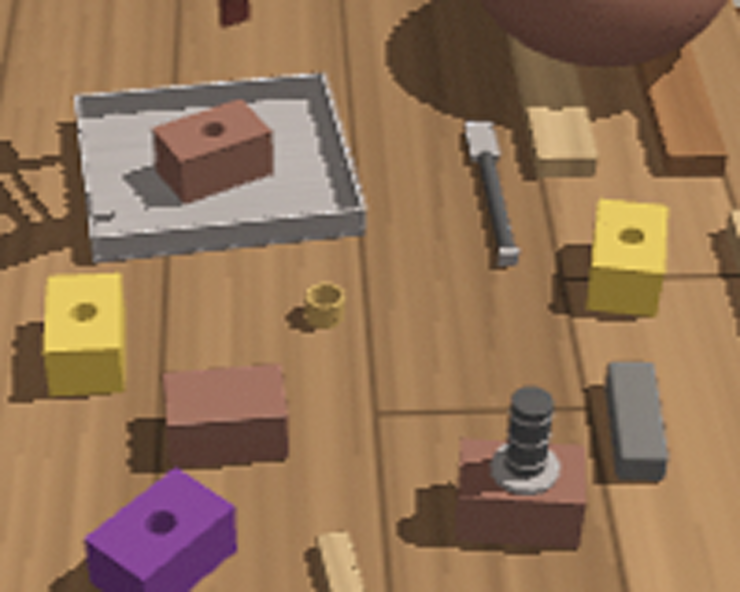

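The narrow block lies flat, hole up, mid-tray (hole at wrist pixel (323,190)), and the pin stands in the wide block. One numeric check, then I'll hand in.

```bash
python3 - <<'E'
from h import *
w=np.load('w15.npz');Q=np.load('P.npz')
print('narrow hole rim',meet([wray(w,(323,190)),pray(Q['Ps'],(287.6,124.9))]))
tr=np.array([atz(wray(w,p),.026) for p in((268,58),(446,128),(210,246))]); print('tray centre',((tr[1]+tr[2])/2).round(4),'corners',tr.round(4))
d=cams.get_image('top')['frame'][:,:,::-1]; cv2.imwrite('pics/top15.png',d)
cv2.imwrite('pics/zt15.png',cv2.resize(d[140:300,140:380],None,fx=3.3,fy=3.3,interpolation=cv2.INTER_CUBIC))
s=r.sense();print(np.abs(s['qvel']).max())
E
```

```text
narrow hole rim (array([0.45694904, 0.31191226, 0.04176796]), [np.float64(0.605286954952558), np.float64(0.6052869549525192)])
tray centre [0.4556 0.3109] corners [[0.5479 0.4229]
 [0.5747 0.2291]
 [0.3366 0.3927]]
0.0057384993612144206
```

View pics/zt15.png

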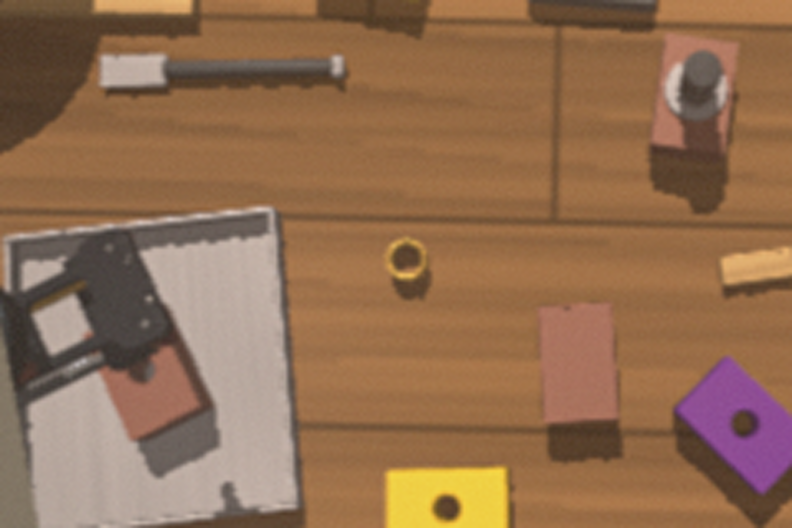

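The top view shows the pin centred on the unmoved wide block, and the narrow block in the tray. Handing in.

```bash
python3 -c "
from station import r
print(r.finish_job()); print(r.sense()['clock'])"
```

```text
the job is handed in; nothing more can be done
None
the job is handed in; nothing more can be done
```

The job is done and handed in after about 23 s of the 61 s allowed; no verdict is reported at hand-in.

**Go pin:** I lifted it from the stand and lowered it into the wide hole until the collar touched (the vertical force went from -3 to +4 N), then released it. The last side and top pictures show it upright, collar on the stone and centred on the wide block. That block looked unmoved; I compared it by eye and did not re-measure its position.

**Narrow block:** I gripped it across its 54 mm width (finger gap 53.8 mm) and set it down in the tray. Touchdown came at about 5 N, at the expected height. The last measurement put its hole at (0.457, 0.312), about 2 mm from the tray's middle at (0.456, 0.311). It lies flat with the hole upward.

**Disagreements:** The fixed cameras and the wrist camera differed by 2–4 mm in position. Most measured heights came out 2–4 mm low: the block tops read 40–42 mm (44 mm by the text) and the handle top about 107 mm (110 mm by the text). The narrow rim in the tray read 41.8 mm where 48 mm was due, about 6 mm low. I put that down to rough pixel picks, because the touchdown height matched the tray floor. One wrist and top-camera pairing read the tray walls 4–25 mm high (26 mm by the text), because the corner picks were poor.

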